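# Load the vial warmer

## Robot

A 7-joint arm with a two-finger parallel gripper is mounted at the origin on the work surface. World frame = base frame: x ahead of the robot, y to its left, z up, the work surface at z = 0. Lengths are in mm, angles in rad, forces in N, time in s.
With the tool pointing down it reaches from about 400 to 875 mm from the base axis. Payload 6.5 kg.
Tool frame: the origin (TCP) lies between the finger pads; the fingertips stand 17 mm ahead of it and the grasp point (between the pads) lies 2 mm behind it (manip.tip_extent is the distance from the TCP to the fingertips, in mm); z points along the fingers, y is the line along which they close (so a half turn about z gives the same grasp; the last joint's range is limited). The gripper opens to 85 mm and grips with 20 to 120 N. Pads are 22 mm wide; open, the fingers measure 114 mm over their backs; the gripper's body (76 mm by 85 mm) begins 54 mm behind the grasp point. The pads swing forward as they close: fully open they stand 13 mm farther back than shut.
Start: joints at [-1.303, 0.536, -0.004, 1.538, 0.003, 1.067, -0.071], TCP at [212.958, 614.117, 248.29] pointing down, gripper open.
Joint ranges: [-2.7, 2.7], [-0.37, 2.16], [-1.27, 1.26], [0.24, 2.4], [-1.31, 4.45], [0.19, 1.91], [-2.76, 2.76]. Speed limits (rad/s): [2.39, 2.39, 3.14, 3.14, 3.14, 3.14, 3.14].

## Interface

Orientations are given as a rotation vector (axis times angle).
In Python, from station import manip, eyes gives the robot as it stands. Calls block until the motion is done:
- manip.goto(position, orientation): joint-space move of the TCP to a pose.
- manip.move_straight(position, rate=150, rot=None, contact_N=None): straight line of the TCP; rot=None keeps the orientation; rate is the mean speed in mm/s. With contact_N (N) it stops when the force on the tool has changed by that much, and returns True; else False.
- manip.set_joints(angles): joint-space move.
- manip.grip(opening, grasp_force=None): finger opening in mm; grasp_force is the grip in N (None keeps the last); returns when the fingers have stopped.
- manip.wait(seconds).
- manip.ik(position, orientation): joint angles nearest the present ones, or None.
- eyes.read_camera(name): name is "side" or "top" or "wrist"; returns a dict with "color" (400x640x3 uint8, red, green, blue), "range_z" (400x640 float32, mm along the optical axis (not along the pixel's ray), 0 where there is no reading), "intrinsics" (3x3 intrinsics, pixels), "extrinsics" (4x4, takes a point from camera to world coordinates). Camera axes: x right, y down, z forward; pixel columns grow to the right and rows downward; lengths in mm; the calibration is good to about 2 mm. A picture is of the moment at which its call begins.
A pose or a line that the arm cannot do raises manip.PlanningError and nothing moves.
- manip.job_done(): hands the job in; it is judged then, once.
Readings, each from a call of its own:
- manip.read_time_s(): time.
- manip.read_q(): joint angles.
- manip.read_qvel(): joint speeds.
- manip.read_tau(): joint torques, N m.
- manip.read_position(): TCP position.
- manip.read_eef_rot(): TCP orientation.
- manip.read_wrist_force(): force on the tool from outside, world axes, zero at the start.
- manip.read_ft_torque(): the same for the moment, N m.
- manip.read_finger_gap(): finger opening in mm.
- manip.read_finger_force(): force on a finger pad.
Only numpy, scipy, OpenCV 4.12 (cv2) and the standard library are available. Lean on these libraries where they do the work, as an engineer would, in place of code of your own. Each camera call takes 0.05 s, during which the arm holds its last target. There are 200 camera calls.

## Task

The vial warmer is running: put its rocker switch to off, tip the lid up at its tabbed edge so that it comes out from under the back lip, lift it off and lay it flat on the bench, right way up. Stand every sample jar from the bench upright on the floor of the trough, put the lid back with its edge under the lip so that it lies flat on the rim, and only then switch the warmer on again. Leave the dish, the bottle and the slide box where they are.

Things in the scene. Friction and masses are not known exactly. Their poses are not given: they have to be found in the camera images.
- warmer: Cream vial warmer fixed on the bench, 200 (x) x 300 (y) x 98 mm high. Origin: centre of its underside, z up. Its back, with a lip along it, is its -x side and faces roughly to the robot. A straight-walled trough is sunk in its top, under the lid. Its +y end is a flat panel at rim height with the switch, a black rocker 60 (x) x 34 (y) mm with its pivot at (0, 108, 104) mm.
- trough (a point): Centre of the trough's flat floor, warmer frame (8, -40, 37) mm, axes those of the warmer. The trough is 124 (x) x 184 (y) mm inside, its rim 61 mm above the floor.
- seat (a point): Centre of the trough at rim height, warmer frame (8, -40, 98) mm, axes those of the warmer: the lid's origin lies here when the lid is seated, with its x along the warmer's x. The seated lid has about 5 mm of play each way.
- lip (a point): Middle of the lower free edge of the warmer's back lip, warmer frame (-56, -40, 110) mm. The lip is a strip 202 mm long (y) and 4 mm thick, its underside 12 mm above the rim, that reaches 17 mm towards +x from the upright behind it (face at x = -73 mm); the back 10 mm of the seated lid lies under it.
- lid: Loose grey lid, 0.22 kg: plate 148 (x) x 202 (y) x 6 mm, with a plug under it that drops into the trough (5 mm deep, x -53 to 57, y -87 to 87 mm). Origin: centre of the plate's underside, z up; 5 mm up when it lies on the bench. On top a black upright tab, 10 mm thick (x), 44 mm long (y), centred at x = 55 mm, from 6 to 36 mm above the origin: pinch it across x.
- lid_back (a point): Middle of the lid's lower back edge, lid frame (-74, 0, 0) mm. The lip and the plug stop the lid from being lifted straight up or slid. To free it, tip it about this edge, tab end up, by about 0.32 rad (it binds above about 0.4), draw it 25 mm or more along its own sloping plane, tab first, then lift. To refit, do the reverse.
- lid_tab (a point): Centre of the top face of the lid's tab, lid frame (55, 0, 36) mm.
- switch (a joint): Angle of the rocker switch (rad): +0.2 is ON (the half towards the warmer's +x side down), -0.2 is OFF (the half towards -x down). Over-centre: it snaps to the nearer end once past 0. It takes 3 to 4 N to push, 20 mm from the pivot.
- press_on (a point): Where to push down to switch ON: on top of the rocker's +x half (the one with the white line), 20 mm from the pivot. The point moves with the rocker: about 8 mm lower when ON than when OFF.
- press_off (a point): Where to push down to switch OFF: on top of the rocker's -x half (plain), 20 mm from the pivot; it too moves about 8 mm.
- jar1: Glass sample jar with a cork cap, a plain upright cylinder 38 mm across and 54 mm tall, about 0.09 kg, with a heavy glass foot (centre of mass 13 mm up); origin at the centre of its underside, z up. Stands on the bench to the robot's right at the start; absent in some starts.
- jar2: Glass sample jar with a cork cap, a plain upright cylinder 38 mm across and 54 mm tall, about 0.09 kg, with a heavy glass foot (centre of mass 13 mm up); origin at the centre of its underside, z up. Stands on the bench to the robot's right at the start; absent in some starts.
- jar3: Glass sample jar with a cork cap, a plain upright cylinder 38 mm across and 54 mm tall, about 0.09 kg, with a heavy glass foot (centre of mass 13 mm up); origin at the centre of its underside, z up. Stands on the bench to the robot's right at the start; absent in some starts.
- jar4: Glass sample jar with a cork cap, a plain upright cylinder 38 mm across and 54 mm tall, about 0.09 kg, with a heavy glass foot (centre of mass 13 mm up); origin at the centre of its underside, z up. Stands on the bench to the robot's right at the start; absent in some starts.
- dish: Bystander: open glass dish, 90 mm across, 18 mm high, on the bench beyond the work; origin at the centre of its underside.
- bottle: Bystander: amber reagent bottle, 68 mm across, 140 mm high; origin at the centre of its underside.
- slidebox: Bystander: wooden slide box 85 x 110 x 35 mm; origin at the centre of its underside.

How it is judged (in metres and radians):
On the way, in this order (a step that is already met when the one before it is completed fails the run):
1. the warmer is switched off, its lid still on (value of joint switch below -0.12 rad and z of lid in the frame of seat between -0.003 and 0.0035 m and horizontal distance between lid and seat below 0.012 m and angle between lid's own z axis and vertical below 0.035 rad), for 0.2 s.
2. the lid is tipped up (value of joint switch below -0.12 rad and angle between lid's own z axis and vertical above 0.15 rad), for 0.1 s.
3. the lid lies flat on the bench, let go (value of joint switch below -0.12 rad and height (world z) of lid below 0.012 m and angle between lid's own z axis and vertical below 0.06 rad and contact force between the fingers and lid below 0.1 N), for 0.2 s.
4. every jar stands upright on the trough's floor (value of joint switch below -0.12 rad and x of jar1 in the frame of trough between -0.055 and 0.055 m and y of jar1 in the frame of trough between -0.09 and 0.09 m and z of each of jar1, jar2, jar3, jar4 in the frame of trough below 0.006 m and angle between each of jar1, jar2, jar3, jar4's own z axis and vertical below 0.12 rad and linear speed of each of jar1, jar2, jar3, jar4 below 0.03 m/s and x of jar2 in the frame of trough between -0.055 and 0.055 m and y of jar2 in the frame of trough between -0.09 and 0.09 m and x of jar3 in the frame of trough between -0.055 and 0.055 m and y of jar3 in the frame of trough between -0.09 and 0.09 m and x of jar4 in the frame of trough between -0.055 and 0.055 m and y of jar4 in the frame of trough between -0.09 and 0.09 m), for 0.2 s.
5. the lid lies flat on the rim again, under the lip, with every jar upright inside and the switch off (all of step 4 and z of lid in the frame of seat between -0.003 and 0.0035 m and horizontal distance between lid and seat below 0.012 m and angle between lid's own z axis and vertical below 0.035 rad and linear speed of lid below 0.03 m/s and angle between the x axis of lid and the x axis of warmer, either way round below 0.15 rad), for 0.2 s.
6. the warmer is switched on (value of joint switch above 0.12 rad and z of lid in the frame of seat between -0.003 and 0.0035 m and horizontal distance between lid and seat below 0.012 m and angle between lid's own z axis and vertical below 0.035 rad and linear speed of lid below 0.03 m/s and angle between the x axis of lid and the x axis of warmer, either way round below 0.15 rad), for 0.2 s.
At the end, for the whole second after the job is handed in: Every jar present stands upright (0.12 rad) on the trough's floor (within 6 mm of it), the lid lies flat on the rim (3.5 mm of seated height, 0.035 rad of level, 12 mm of centred, 0.15 rad of square), the switch is ON (above 0.12 rad), all at rest and let go (all of step 6 and x of jar1 in the frame of trough between -0.055 and 0.055 m and y of jar1 in the frame of trough between -0.09 and 0.09 m and z of each of jar1, jar2, jar3, jar4 in the frame of trough below 0.006 m and angle between each of jar1, jar2, jar3, jar4's own z axis and vertical below 0.12 rad and linear speed of each of jar1, jar2, jar3, jar4 below 0.03 m/s and x of jar2 in the frame of trough between -0.055 and 0.055 m and y of jar2 in the frame of trough between -0.09 and 0.09 m and x of jar3 in the frame of trough between -0.055 and 0.055 m and y of jar3 in the frame of trough between -0.09 and 0.09 m and x of jar4 in the frame of trough between -0.055 and 0.055 m and y of jar4 in the frame of trough between -0.09 and 0.09 m and contact force between the fingers and lid below 0.1 N); the robot touches nothing.
It fails at once if the switch is on while the lid is off the trough (value of joint switch above 0.05 rad and distance between lid and seat above 0.05 m).
It fails at once if the dish is shifted by more than 30 mm (distance of dish from where it was at the start of the episode above 0.03 m).
It fails at once if the bottle is shifted by more than 30 mm (distance of bottle from where it was at the start of the episode above 0.03 m).
It fails at once if the slidebox is shifted by more than 30 mm (distance of slidebox from where it was at the start of the episode above 0.03 m).
Of jar1, jar2, jar3, jar4 only 3 to 4 are there at a start; the rules pass over those that are not, and their reading is None.
At some moment in a run one of jar1, jar2, jar3, jar4 may be knocked a few centimetres aside while the robot is not near it.
It also fails if it takes over 208 s, if anything falls off the work surface, if the arm or the gripper's body presses on something with over 40 N, if the wrist force passes 120 N, or if a joint passes its speed limit or range.

## Working session

There is one attempt and no reset: what is moved stays moved. The work goes in short steps, each a Python script; the robot and the scene stay as the last script left them, time stands still between calls to the robot, and variables do not carry over. Pictures are saved under pics/ and viewed, at most 14 in all, crops included, and the job is handed in when it is done.

```bash
ls; mkdir -p pics; python3 - <<'E'
from station import manip, eyes
import cv2, numpy as np
for n in ("top","side"):
    c=eyes.read_camera(n); cv2.imwrite(f"pics/{n}0.png",c["color"][:,:,::-1]); np.savez(f"{n}0.npz",**c)
    print(n,c["intrinsics"].round(1).tolist(),c["extrinsics"].round(3).tolist())
print(manip.read_eef_rot(),manip.tip_extent,manip.read_time_s())
E
```

```text
pics
top [[435.3, 0.0, 324.5], [0.0, 435.3, 197.6], [0.0, 0.0, 1.0]] [[0.005, -0.997, 0.083, 519.987], [-1.0, -0.005, -0.003, -52.893], [0.003, -0.083, -0.997, 1255.661], [0.0, 0.0, 0.0, 1.0]]
side [[519.2, 0.0, 320.2], [0.0, 519.2, 203.5], [0.0, 0.0, 1.0]] [[0.86, -0.379, 0.342, 155.615], [-0.51, -0.615, 0.601, -829.291], [-0.017, -0.692, -0.722, 1027.34], [0.0, 0.0, 0.0, 1.0]]
[-5.21789095e-01 -3.09780785e+00  2.41875176e-03] 17.0 0.1
```

View pics/top0.png

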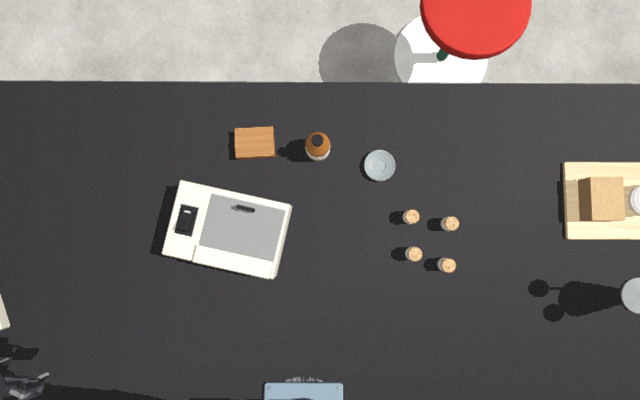

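View pics/side0.png

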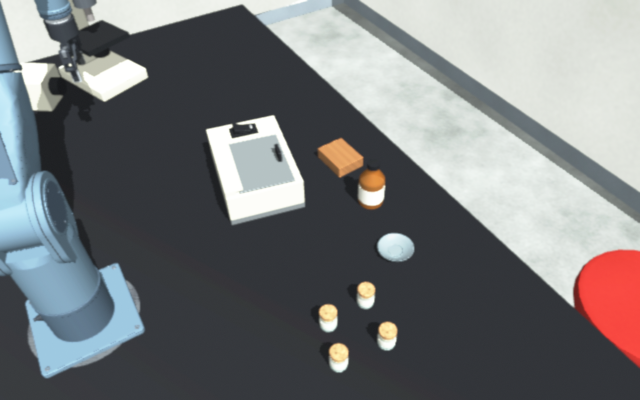

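The top view shows the warmer around (228,230), with its switch at (186,220) and tab at (243,209). The four jars are at (411,216), (450,223), (413,254) and (447,265). The dish is at (379,165), the bottle at (318,146) and the box at (254,142). Next I'll measure the poses from depth.

```bash
cat > h.py <<'E'
import numpy as np, cv2
from scipy.spatial.transform import Rotation as R
def cloud(c):
    z=c["range_z"].astype(float); K=c["intrinsics"]; T=c["extrinsics"]
    v,u=np.mgrid[:z.shape[0],:z.shape[1]]
    P=np.stack([(u-K[0,2])*z/K[0,0],(v-K[1,2])*z/K[1,1],z],-1)@T[:3,:3].T+T[:3,3]
    P[z==0]=np.nan; return P
def jars(P):  # cap centres from points at cap height, away from the warmer
    m=((P[...,2]>46)&(P[...,2]<62)&(P[...,0]>250)&(P[...,0]<800)).astype(np.uint8)
    n,l,s,c=cv2.connectedComponentsWithStats(m); out=[]
    for i in range(1,n):
        if 25<s[i,4]<400:
            q=P[l==i]; (x,y),r=cv2.minEnclosingCircle(q[:,:2].astype(np.float32)); out.append((x,y,q[:,:2].mean(0),r,np.median(q[:,2]),s[i,4]))
    return out
E
python3 - <<'E'
from h import *
for n in("top","side"):
    c=np.load(n+"0.npz"); P=cloud(c); print(n)
    b=P[np.isfinite(P[...,2])&(abs(P[...,2])<15)&(P[...,0]>300)&(P[...,0]<700)&(abs(P[...,1])<500)]; print("bench z",np.median(b[:,2]))
    for j in jars(P): print(" jar",np.round(np.hstack(j),1))
    reg=(P[...,0]>300)&(P[...,0]<720)&(P[...,1]>0)&(P[...,1]<420)
    m=reg&(P[...,2]>88)&(P[...,2]<125)
    k,l,s,_=cv2.connectedComponentsWithStats(m.astype(np.uint8)); i=1+s[1:,4].argmax(); q=P[l==i]
    r=cv2.minAreaRect(q[:,:2].astype(np.float32)); print(" warmer",r,cv2.boxPoints(r).round(1).tolist())
    col=c["color"].astype(int).sum(-1); d=(l==i)&(col<170); k2,l2,s2,_=cv2.connectedComponentsWithStats(d.astype(np.uint8))
    for t in range(1,k2):
        if s2[t,4]>25: w=P[l2==t]; print(" dark",s2[t,4],w.mean(0).round(1),np.median(w,0).round(1),cv2.minAreaRect(w[:,:2].astype(np.float32)))
    print(" z hist",np.histogram(q[:,2],bins=range(88,126,3)))
c=np.load("top0.npz")["color"][165:295,145:310,::-1]
cv2.imwrite("pics/crop0.png",cv2.resize(c,None,fx=4.5,fy=4.5,interpolation=cv2.INTER_CUBIC))
E
```

```text
top
bench z -0.0399894369706999
 jar [ 620.9 -785.5  619.  -785.2   59.5   53.9  157. ]
 jar [ 623.6 -933.3  624.  -927.6   25.3   52.    59. ]
 jar [ 570.3 -299.1  570.1 -298.8   18.7   54.1  142. ]
 jar [ 551.9 -408.   551.4 -407.2   18.7   53.7  150. ]
 jar [ 467.5 -304.3  467.1 -304.6   19.    53.9  154. ]
 jar [ 436.4 -397.2  436.7 -396.6   19.3   53.7  154. ]
 warmer ((532.7582397460938, 204.84542846679688), (301.7547607421875, 200.39097595214844), 77.75476837158203) [[402.79998779296875, 78.69999694824219], [598.7000122070312, 36.099998474121094], [662.7000122070312, 331.0], [466.79998779296875, 373.5]]
 dark 225 [550.5 310.1 109.8] [549.1 311.  111.6] ((554.8265380859375, 310.8807678222656), (42.331329345703125, 70.81254577636719), 78.84563446044922)
 z hist (array([  10,   92,  828, 1515, 1706, 2067,  717,  356,  751,  428,   72,
          3]), array([ 88,  91,  94,  97, 100, 103, 106, 109, 112, 115, 118, 121, 124]))
side
bench z -0.5447819793322424
 jar [ 280.9 1037.7  280.1 1036.6   17.9   52.5   42. ]
 jar [762.  -42.7 749.7 -57.9  33.6  54.8 113. ]
 jar [502.   62.5 502.   58.2  99.8  54.2 324. ]
 jar [ 571.3 -300.2  569.1 -300.8   20.2   52.7  212. ]
 jar [ 466.7 -305.8  465.6 -307.3   19.4   53.   227. ]
 jar [ 551.6 -408.4  550.1 -409.7   19.9   53.1  249. ]
 jar [ 435.6 -396.7  435.2 -398.4   20.2   53.3  267. ]
 warmer ((533.5975952148438, 203.9315948486328), (310.389404296875, 200.85365295410156), 77.5595932006836) [[402.1000061035156, 74.0], [598.2000122070312, 30.700000762939453], [665.0999755859375, 333.79998779296875], [469.0, 377.1000061035156]]
 dark 162 [546.3 303.7 107.8] [543.7 302.  107.3] ((553.0857543945312, 304.4056701660156), (34.61038589477539, 69.00672149658203), 69.46673583984375)
 z hist (array([  59,  134,  534,  880, 1166, 1310,  307,  250,  539,  209,   19,
         10]), array([ 88,  91,  94,  97, 100, 103, 106, 109, 112, 115, 118, 121, 124]))
```

View pics/crop0.png

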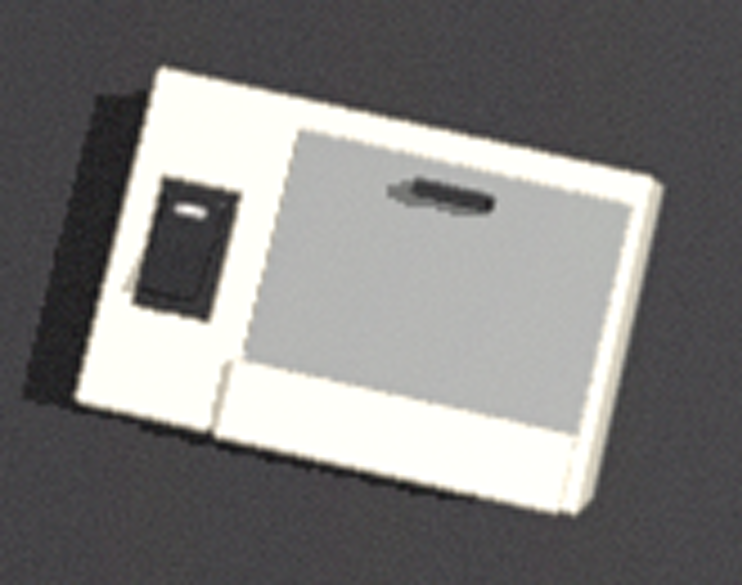

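The crop shows the rocker at crop (185,248) with the white line at (190,211), the tab top at (453,197) and the lip as the lower cream strip. The pose fits agree: warmer at about (533,204.5) with yaw −12.25°. I'll press OFF now, then look at the tab from close by.

```bash
cat >> h.py <<'E'
from station import manip, eyes
YAW=-0.2138; WC=np.array([533.,204.6,0])
RW=R.from_euler("z",YAW)
def W(p): return WC+RW.apply(p)            # warmer -> world
def down(a):                               # tool down, fingers closing along world direction a (rad)
    y=np.array([np.cos(a),np.sin(a),0]); z=np.array([0,0,-1.]); return R.from_matrix(np.stack([np.cross(y,z),y,z],1))
def best(p,a):                             # choose the half turn with the nearer joint solution
    q0=np.array(manip.read_q()); c=[]
    for r in (down(a),down(a+np.pi)):
        q=manip.ik(list(p),list(r.as_rotvec()))
        if q is not None: c.append((np.abs(np.array(q)-q0).max()+0.3*abs(q[6]),r))
    return min(c,key=lambda t:t[0])[1]
def go(p,r): manip.goto(list(map(float,p)),list(map(float,r.as_rotvec())))
def st(p,r=None,rate=150,N=None):
    return manip.move_straight(list(map(float,p)),rate=rate,rot=None if r is None else list(map(float,r.as_rotvec())),contact_N=N)
def press(x):
    manip.grip(0); p=W([x,108,0]); r=best(p+[0,0,170],YAW+np.pi/2)
    go(p+[0,0,170],r); st(p+[0,0,136])
    hit=st(p+[0,0,117],rate=30,N=12); print("press",hit,manip.read_position(),manip.read_wrist_force()); st(p+[0,0,180])
def snap(n,f,box=None,k=1):
    c=eyes.read_camera(n); np.savez(f+".npz",**c); im=c["color"][:,:,::-1]
    if box: im=im[box[1]:box[3],box[0]:box[2]]
    cv2.imwrite(f"pics/{f}.png",cv2.resize(im,None,fx=k,fy=k,interpolation=cv2.INTER_CUBIC)); return c
E
python3 - <<'E'
from h import *
c=np.load("top0.npz");K,T=c["intrinsics"],c["extrinsics"]
d=T[:3,:3]@np.linalg.solve(K,[245.7,208.8,1]); print("tab est",T[:3,3]+d*(134-T[2,3])/d[2], "model",W([63,-40,134]))
press(-23)
p=W([63,-40,0]); r=best(p+[0,0,260],YAW); go(p+[-40,0,260],r); manip.grip(50)
snap("wrist","w1"); print(manip.read_position(),manip.read_q(),manip.read_time_s())
c=np.load("w1.npz"); print(c["intrinsics"],c["extrinsics"].round(3))
E
```

```text
tab est [583.43242385 146.55868835 134.        ] model [586.07860145 152.14371279 134.        ]
press True [534.13824223 315.70360786 126.73190751] [-2.80917314 -0.96672277  8.51834578]
[546.08970196 152.17082015 260.01356247] [-0.71445886  0.40798047  0.47596535  1.77387863 -0.21618467  1.01149852
 -0.37016238] 5.475
[[332.28592594   0.         321.11402726]
 [  0.         332.28592594 202.28109777]
 [  0.           0.           1.        ]] [[ 9.77000e-01 -2.04000e-01 -5.50000e-02  5.60067e+02]
 [-2.11000e-01 -9.43000e-01 -2.56000e-01  2.17015e+02]
 [ 0.00000e+00  2.61000e-01 -9.65000e-01  3.85708e+02]
 [ 0.00000e+00  0.00000e+00  0.00000e+00  1.00000e+00]]
```

View pics/w1.png

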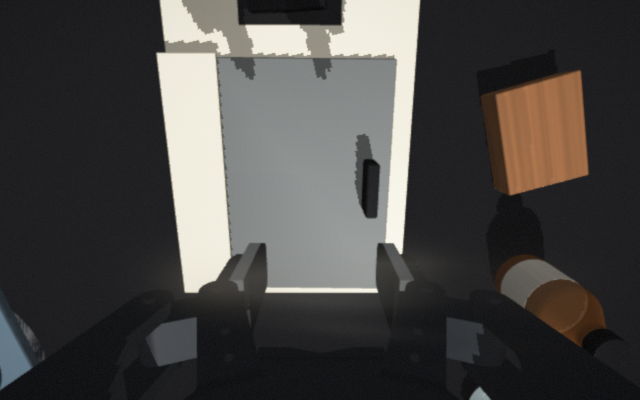

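The wrist view shows the lid seated, with the tab at (371,188). The rocker is cut off at the top edge. I'll measure the tab and the rocker tilt from depth.

```bash
python3 - <<'E'
from h import *
def wf(P): return RW.inv().apply((P-WC).reshape(-1,3))
def tab(c,lo=122):
    q=wf(cloud(c)); m=(abs(q[:,0]-63)<25)&(abs(q[:,1]+40)<45)&(q[:,2]>lo)&(q[:,2]<145); t=q[m]
    print("tab",m.sum(),np.nanmedian(t,0).round(1),cv2.minAreaRect(t[:,:2].astype(np.float32)))
def rock(c):
    q=wf(cloud(c)); m=(abs(q[:,0])<26)&(abs(q[:,1]-108)<13)&(q[:,2]>90)&(q[:,2]<130); t=q[m]
    A=np.c_[t[:,0],t[:,1],np.ones(len(t))]; print("rocker",len(t),np.linalg.lstsq(A,t[:,2],rcond=None)[0])
def tr(c):  # warmer panel outline in warmer frame
    P=cloud(c);m=(P[...,0]>300)&(P[...,0]<720)&(P[...,1]>-20)&(P[...,1]<420)&(P[...,2]>88)&(P[...,2]<125)
    print(cv2.minAreaRect(wf(P[m])[:,:2].astype(np.float32)))
for f in("top0","side0","w1"): print(f);c=np.load(f+".npz"); tab(c); rock(c); 
n=snap("top","t1",(145,165,310,295),4.5); rock(n); s=snap("side","s1"); rock(s); tr(s)
E
```

```text
top0
tab 68 [ 64.  -43.6 133.4] ((64.126220703125, -42.63531494140625), (43.498199462890625, 9.76535701751709), 89.47756958007812)
rocker 196 [-2.11982609e-01 -2.43249907e-02  1.15537945e+02]
side0
tab 59 [ 63.5 -48.3 132.4] ((64.37847900390625, -45.00749206542969), (45.878318786621094, 10.989286422729492), 89.80668640136719)
rocker 108 [-0.1154463   0.19016948 90.55126245]
w1
tab 799 [ 63.  -40.3 133.8] ((63.8741455078125, -41.68787384033203), (44.10990524291992, 10.279539108276367), 89.67533111572266)
rocker 240 [ 1.91474384e-01 -1.15827952e-01  1.23865828e+02]
rocker 0 [0. 0. 0.]
rocker 115 [ 0.11385134  0.12854517 97.02048786]
((0.49001312255859375, -0.3463287353515625), (312.0658264160156, 200.49461364746094), 89.79927825927734)
```

View pics/t1.png

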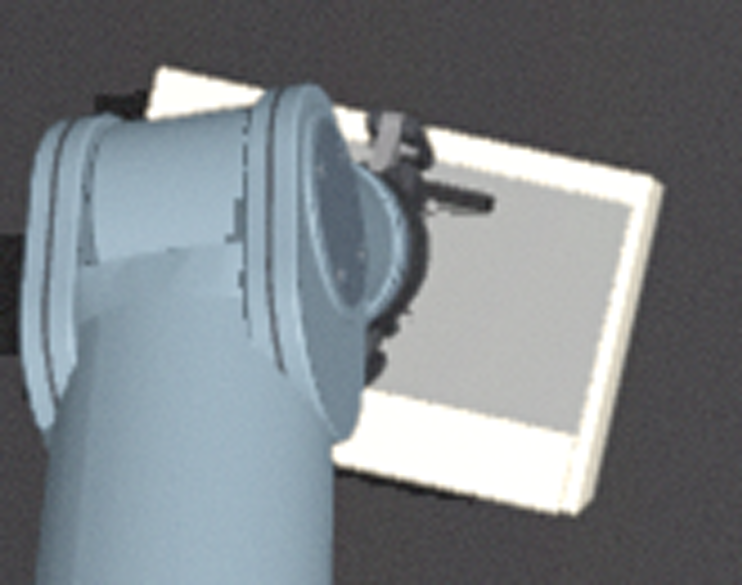

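The rocker slope changed from −0.21 to +0.19, so the switch is OFF. The tab is at warmer (63.7,−41.5), and the crop shows the lid undisturbed under the arm. Now I'll grip the tab, tip, draw and lift.

```bash
cat >> h.py <<'E'
import json
def lidpose(g,rg,t,s,up=0.,piv=(-65.5,-41.5,98.)):   # tool pose with lid tipped t about its back edge, drawn s
    rr=R.from_rotvec([0,-t,0]); p=rr.apply(np.array(g)-piv)+piv+rr.apply([s,0,0])+[0,0,up]
    return W(p),RW*rr*RW.inv()*rg
E
python3 - <<'E'
from h import *
p=W([63.7,-41.5,124.]); rg=R.from_rotvec(manip.read_eef_rot())
a=rg.as_matrix()[:2,1]; rg=min((down(YAW),down(YAW+np.pi)),key=lambda r:(r*rg.inv()).magnitude())
manip.grip(45); st(p+[0,0,60],rg); st(p,rate=60,N=15); print("at",manip.read_position()-p,manip.read_wrist_force())
manip.grip(0,80); print("gap",manip.read_finger_gap(),manip.read_finger_force())
g=RW.inv().apply(np.array(manip.read_position())-WC); json.dump(dict(g=g.tolist(),rg=rg.as_rotvec().tolist()),open("g.json","w"))
for t in np.arange(.04,.33,.04):
    q,r=lidpose(g,rg,t,0); st(q,r,rate=50)
print("tip",manip.read_wrist_force(),manip.read_finger_gap(),manip.read_time_s())
snap("side","s2",(180,90,340,240),4)
E
```

```text
at [0.32744704 0.04862062 0.40359382] [ 0.44077427 -0.40794478 -0.27947294]
gap 8.587628386106209 79.01805281639099
tip [ 0.04313245 -0.66675331 -2.23983263] 8.546549447988422 10.1667
```

View pics/s2.png

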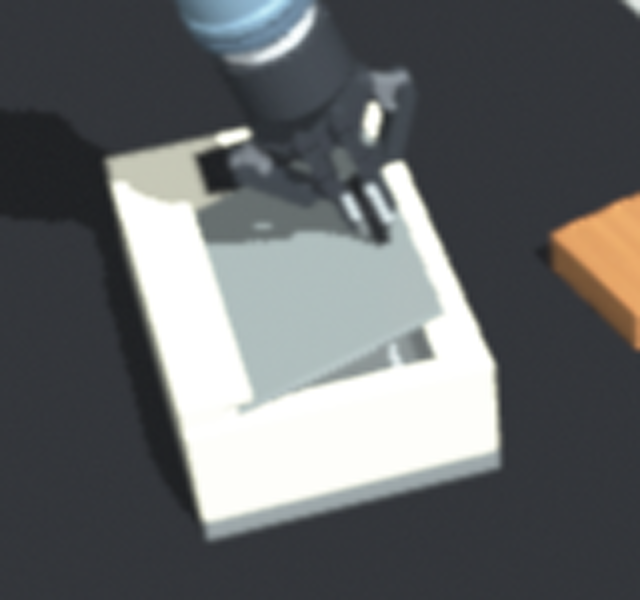

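The lid is tipped cleanly: the tab end is up and the trough shows at crop (400,350). Next I'll draw it out, lift it and lay it down.

```bash
python3 - <<'E'
from h import *
G=json.load(open("g.json")); g=np.array(G["g"]); rg=R.from_rotvec(G["rg"])
st(*lidpose(g,rg,.32,45),rate=60); print(manip.read_wrist_force())
st(*lidpose(g,rg,.32,45,110),rate=150)
off=RW.apply(g-[8.5,-41.5,98]); L=np.array([505,-125,5.])
st(L+off+[0,0,230],rg,rate=200); print(manip.read_wrist_force(),manip.read_finger_gap())
st(L+off+[0,0,25],rate=150); hit=st(L+off+[0,0,-3],rate=25,N=4); p=np.array(manip.read_position()); print(hit,(p-L-off).round(2),manip.read_wrist_force())
manip.grip(30); print(manip.read_wrist_force())
json.dump(dict(G,lay=p.tolist()),open("g.json","w")); st(p+[0,0,60]); 
st(p+[0,0,250]);
s=snap("side","s3"); print(manip.read_time_s()); P=cloud(s)
for j in jars(P): print(" jar",np.round(np.hstack(j),1))
m=(P[...,2]>4)&(P[...,2]<20)&(abs(P[...,0]-505)<110)&(abs(P[...,1]+125)<125); q=P[m]; A=np.c_[q[:,:2],np.ones(len(q))]; print(len(q),np.linalg.lstsq(A,q[:,2],rcond=None)[0],cv2.minAreaRect(q[:,:2].astype(np.float32)))
E
```

```text
[-0.40241131  1.19521736 -2.47529817]
[-0.23776895  0.29046866 -3.35529058] 8.609206080326793
True [-0.17  0.04 -0.  ] [-0.96954862  0.65361813  5.80422059]
[-0.71105294  0.45072813 -0.19558256]
18.3917
 jar [ 275.6 1031.8  272.8 1033.9   27.1   54.    54. ]
 jar [542.  187.5 562.6 236.   92.4  54.6 210. ]
 jar [762.4 -41.7 749.  -57.2  33.5  54.4 113. ]
 jar [501.9  62.6 499.5  58.9  99.6  54.1 329. ]
 jar [ 569.3 -299.6  569.1 -300.9   19.6   53.2  210. ]
 jar [ 466.6 -306.9  465.5 -307.2   19.9   53.1  225. ]
 jar [ 551.4 -407.9  550.  -409.7   19.7   52.8  251. ]
 jar [ 436.2 -396.8  435.2 -398.5   20.1   53.2  271. ]
3954 [-5.11096259e-04  4.88183856e-04  1.06659269e+01] ((507.2622985839844, -125.19562530517578), (248.76705932617188, 217.53067016601562), 88.4905776977539)
```

View pics/s3.png

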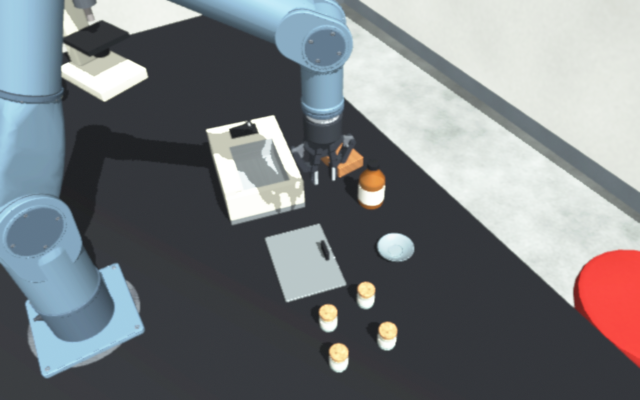

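The lid lies flat on the bench at about (305,262) px. The four jars stand at (366,293), (328,316), (387,334) and (339,356), and the trough is open. Next I'll move the jars, re-detecting before each pick.

```bash
cat > jar.py <<'E'
from h import *
def bench():
    out=[]
    for x,y,m,r,z,n in jars(cloud(eyes.read_camera("side"))):
        if -560<y<-240 and r<25: out.append(np.array([x+.3,y+.7,0]))
    return out
slots=[(30,38),(-30,38),(30,-38),(-30,-38)]
def onejar(k):
    b=bench(); print(k,[np.round(i[:2],1).tolist() for i in b])
    if not b: return False
    j=max(b,key=lambda q:q[1]); a=YAW+np.pi/2
    r=best(j+[0,0,190],a); manip.grip(66); go(j+[0,0,190],r)
    if st(j+[0,0,40],rate=150,N=8): raise SystemExit("contact on approach")
    manip.grip(0,35); gap=manip.read_finger_gap(); print(" gap",gap)
    if not 34<gap<41: raise SystemExit("bad grasp")
    st(j+[0,0,200],rate=250); print(" lifted gap",manip.read_finger_gap(),manip.read_wrist_force().round(2))
    sx,sy=slots[k]; p=W([8+sx,-40+sy,37]); 
    r2=min((down(a),down(a+np.pi)),key=lambda r_:(r_*r.inv()).magnitude())
    st(p+[0,0,163],r2,rate=300); st(p+[0,0,52],rate=150); hit=st(p+[0,0,36],rate=25,N=4)
    print(" put",hit,(np.array(manip.read_position())-p).round(1),manip.read_wrist_force().round(2)); manip.grip(50)
    st(p+[0,0,163],rate=200); print(" t",manip.read_time_s()); return True
E
python3 -c "
from jar import *
onejar(0); st(W([8,-40,330])-[0,0,0]); snap('wrist','w4')"
```

```text
0 [[571.2, -299.4], [466.3, -304.2], [551.7, -407.3], [436.3, -396.5]]
 gap 37.06338174941079
 lifted gap 37.07286112595767 [-0.97  0.29 -2.21]
 put True [ 0.1  0.2 40.6] [-0.06  0.41  2.24]
 t 26.4083
```

View pics/w4.png

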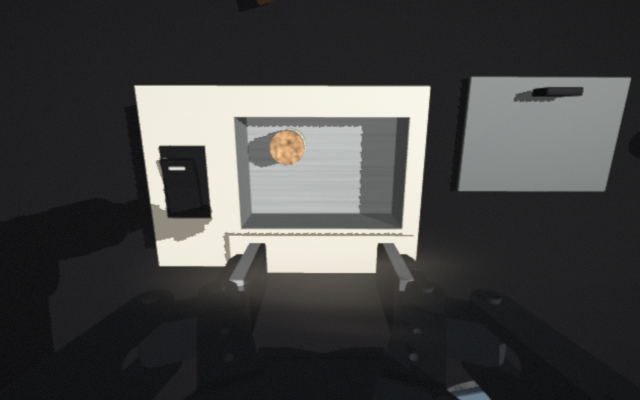

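The wrist view shows the first jar standing in the trough at (287,147), and the lid still lies flat to the right. On to the other jars.

```bash
python3 -c "
from jar import *
for k in (1,2,3):
    if not onejar(k): break
st(W([8,-40,330])); print('left',bench()); snap('wrist','w5'); snap('side','s5')
c=np.load('w5.npz'); P=cloud(c); q=RW.inv().apply((P-WC).reshape(-1,3))-[8,-40,37]
q=q.reshape(P.shape); m=((abs(q[...,0])<60)&(abs(q[...,1])<90)&(q[...,2]>44)&(q[...,2]<62)).astype(np.uint8)
n,l,s,_=cv2.connectedComponentsWithStats(m)
for i in range(1,n):
    if s[i,4]>60: print(s[i,4],np.median(q[l==i],0).round(1),q[l==i][:,2].std())
"
```

```text
1 [[466.0, -304.5], [551.3, -407.0], [435.7, -396.5]]
 gap 37.40884065567765
 lifted gap 37.26562131782532 [ 0.13 -0.89 -0.58]
 put True [ 0.   0.2 40.4] [ 0.79 -0.72  1.64]
 t 36.2917
2 [[552.0, -408.5], [436.2, -396.4]]contact on approach
```

```bash
python3 -c "
from jar import *
p=np.array(manip.read_position()); print(p,manip.read_wrist_force(),manip.read_time_s())
st(p*[1,1,0]+[0,0,200]); print(manip.read_wrist_force())
st(p*[1,1,0]+[0,90,260]); s=snap('side','s5')
for j in jars(cloud(s)): print(np.round(np.hstack(j),1))"
```

```text
[ 437.21050159 -397.94410789   64.37654756] [-0.4122874   1.51911705  9.95396791] 39.6167
[-0.59964668  0.13053001  0.38144376]
[ 276.4 1036.   275.2 1034.1   24.8   54.    48. ]
[598.2 174.3 600.  190.2  73.3  54.1  55. ]
[558.3 250.6 558.3 252.8  16.5  54.6  42. ]
[512.5 262.8 508.5 263.5  15.6  56.6  31. ]
[566.2 189.6 562.9 181.1  18.2  53.8  51. ]
[510.1 200.5 507.7 193.7  18.8  53.7  59. ]
[763.2 -40.9 750.3 -57.8  33.5  54.1 111. ]
[481.1  67.1 480.   63.2  78.4  53.7 274. ]
[ 550.6 -408.8  550.  -409.8   19.1   53.1  249. ]
[ 413.1 -424.2  411.8 -424.5   19.5   53.   282. ]
```

View pics/s5.png

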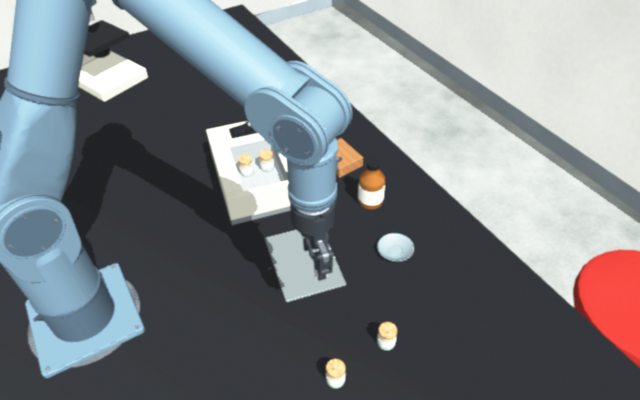

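One jar was knocked to (413,−424) but is still standing, at (336,372) px. The other is at (387,334), and two are in the trough. I'll carry on with the fresh detections.

```bash
python3 -c "
from jar import *
for k in (2,3):
    if not onejar(k): break
st(W([8,-40,330])); print('left',bench()); snap('wrist','w6')
c=np.load('w6.npz'); P=cloud(c); q=RW.inv().apply((P-WC).reshape(-1,3))-[8,-40,37]
q=q.reshape(P.shape); m=((abs(q[...,0])<60)&(abs(q[...,1])<90)&(q[...,2]>46)&(q[...,2]<60)).astype(np.uint8)
n,l,s,_=cv2.connectedComponentsWithStats(m)
for i in range(1,n):
    if s[i,4]>60: print(s[i,4],np.median(q[l==i],0).round(1))
"
```

```text
2 [[551.2, -408.7], [413.4, -423.5]]
 gap 36.958947399406846
 lifted gap 37.16249877661804 [ 0.25 -0.75 -2.54]
 put True [ 0.2  0.4 40.8] [-0.12  0.74  4.11]
 t 49.2333
3 [[412.5, -422.8]]
 gap 37.25504931381899
 lifted gap 36.99695137346281 [ 0.13 -0.04 -0.72]
 put True [ 0.1  0.2 40.5] [1.46 0.27 0.35]
 t 58.375
left []
951 [ 29.6 -37.6  54.2]
954 [28.5 37.6 54.1]
867 [-29.5  37.4  54.1]
866 [-29.7 -37.7  54.1]
```

View pics/w6.png

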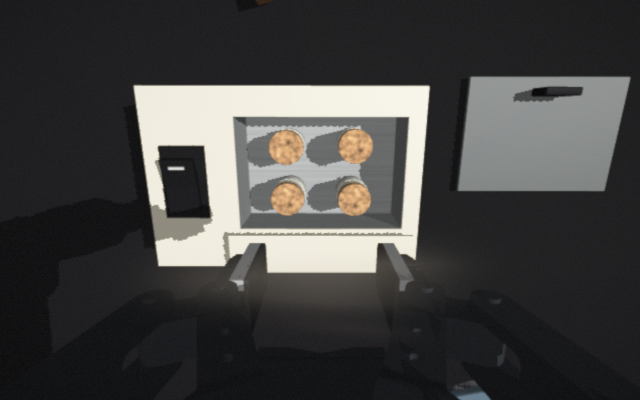

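All four jars stand on the floor, with their caps 54 mm above it, and the bench is clear. Now I'll refit the lid by the reverse path.

```bash
python3 - <<'E'
from h import *
G=json.load(open("g.json")); g=np.array(G["g"]); rg=R.from_rotvec(G["rg"]); p=np.array(G["lay"])
manip.grip(40); go(p+[0,0,240],rg); st(p+[0,0,50]); print(st(p+[0,0,0.5],rate=60,N=10))
manip.grip(0,80); print("gap",manip.read_finger_gap())
st(p+[0,0,240],rate=150); print(manip.read_wrist_force())
st(*lidpose(g,rg,.32,45,110),rate=200); print("slip gap",manip.read_finger_gap())
st(*lidpose(g,rg,.32,45,1),rate=80); print("down",manip.read_wrist_force())
for s in (30,15,5,0): 
    h=st(*lidpose(g,rg,.32,s,1),rate=40,N=15); print(s,h,manip.read_wrist_force().round(1))
    if h: break
print(manip.read_time_s()); snap("side","s7",(180,90,340,240),4)
E
```

```text
False
gap 8.177746380318329
[-0.24873818 -0.2044684  -4.13395306]
slip gap 8.272086599818666
down [-0.04387835 -0.14000504 -2.3108709 ]
30 False [-0.6  0.6 -2.2]
15 False [ 0.3  0.1 -2.3]
5 False [-0.6  0.  -1.5]
0 False [-0.3 -0.  -2.2]
70.85
```

View pics/s7.png

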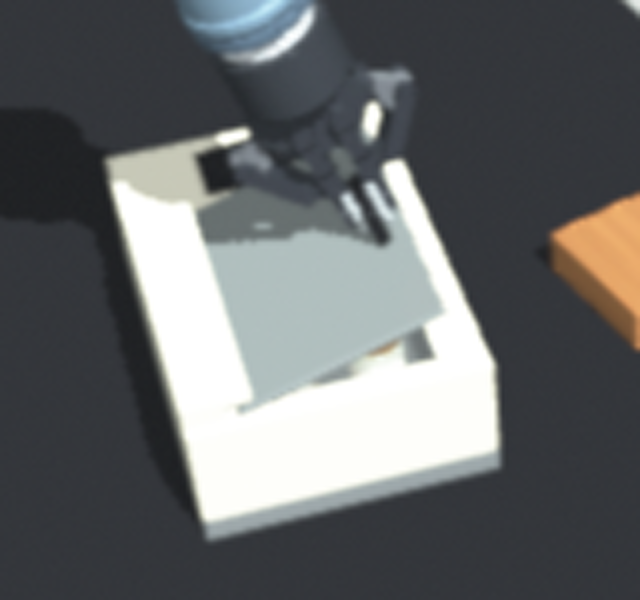

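The picture matches the earlier tipped one: the back edge is under the lip and a jar shows at crop (380,350). I'll lower it and release.

```bash
python3 - <<'E'
from h import *
G=json.load(open("g.json")); g=np.array(G["g"]); rg=R.from_rotvec(G["rg"])
for t in np.r_[np.arange(.28,.03,-.04),.02,0]:
    h=st(*lidpose(g,rg,t,0,min(1,t*10)),rate=40,N=12)
    if h: print("hit",t,manip.read_wrist_force()); break
print(manip.read_wrist_force(),(np.array(manip.read_position())-W(g)).round(2))
if not h or t<.03:
    manip.grip(30); q=np.array(manip.read_position()); st(q+[0,0,60]); st(W([23,-40,260]))
    c=snap("wrist","w8"); q=RW.inv().apply((cloud(c)-WC).reshape(-1,3))
    m=(q[:,0]>-45)&(q[:,0]<75)&(abs(q[:,1]+40)<85)&(q[:,2]>90)&(q[:,2]<118); t=q[m]; A=np.c_[t[:,:2]-[8,-40],np.ones(len(t))]
    f=np.linalg.lstsq(A,t[:,2],rcond=None)[0]; k=abs(A@f-t[:,2])<2; print("plate fit",len(t),np.linalg.lstsq(A[k],t[k,2],rcond=None)[0])
    m=(abs(q[:,0]-63)<25)&(abs(q[:,1]+40)<45)&(q[:,2]>125)&(q[:,2]<145); print(cv2.minAreaRect(q[m][:,:2].astype(np.float32)),np.median(q[m],0))
    w=np.load("w1.npz"); q=RW.inv().apply((cloud(w)-WC).reshape(-1,3)); m=(q[:,0]>-45)&(q[:,0]<75)&(abs(q[:,1]+40)<85)&(q[:,2]>90)&(q[:,2]<118); t=q[m]; A=np.c_[t[:,:2]-[8,-40],np.ones(len(t))]
    f=np.linalg.lstsq(A,t[:,2],rcond=None)[0]; k=abs(A@f-t[:,2])<2; print("before",np.linalg.lstsq(A[k],t[k,2],rcond=None)[0])
E
```

```text
[-3.63103104  0.4946477   9.11627596] [0.28 0.39 1.04]
plate fit 23683 [ 3.50744633e-06 -8.24355369e-04  1.04226504e+02]
((64.38859558105469, -40.96778106689453), (43.304508209228516, 10.271445274353027), 89.85366821289062) [ 63.67737949 -39.93092587 133.85400883]
before [ 1.10576189e-05 -8.76500628e-04  1.04224066e+02]
```

View pics/w8.png

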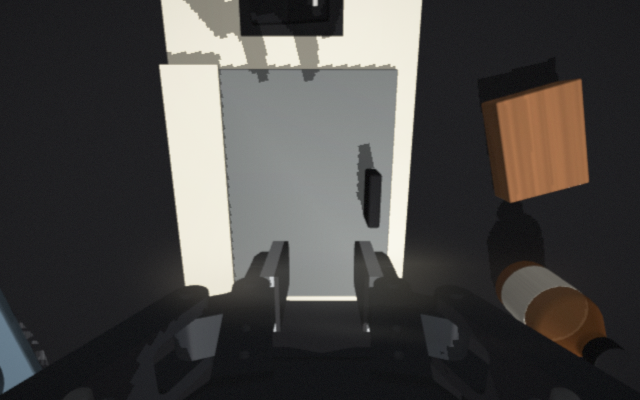

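The lid's plane and position match the original seated fit. The wrist view shows it flat under the lip, with the tab at (373,197). Now I'll switch on and check the rocker slope before handing in.

```bash
python3 - <<'E'
from h import *
press(23); p=np.array(manip.read_position()); st(W([-10,30,280])); 
c=snap("side","s9"); w=snap("wrist","w9")
for c in (c,w):
    q=RW.inv().apply((cloud(c)-WC).reshape(-1,3)); m=(abs(q[:,0])<26)&(abs(q[:,1]-108)<13)&(q[:,2]>90)&(q[:,2]<130); t=q[m]
    A=np.c_[t[:,0],t[:,1],np.ones(len(t))]; print("rocker",len(t),np.linalg.lstsq(A,t[:,2],rcond=None)[0])
    m=(q[:,0]>-45)&(q[:,0]<50)&(abs(q[:,1]+40)<85)&(q[:,2]>90)&(q[:,2]<118); print("lid z",np.median(q[m,2]))
    m=(abs(q[:,0]-63)<25)&(abs(q[:,1]+40)<45)&(q[:,2]>125)&(q[:,2]<145); print("tab",np.median(q[m],0))
print(manip.read_time_s())
E
```

```text
press True [579.45111186 305.50560042 126.48026713] [-1.90626818 -0.90602628  8.44744636]
rocker 110 [-0.11446986  0.13909696 96.55321949]
lid z 103.46528328188776
tab [ 63.76638947 -48.94612142 132.73155525]
rocker 1517 [-2.08583776e-01  5.07411592e-05  1.12837103e+02]
lid z 104.23996240100735
tab [ 61.8753221  -40.22303514 133.71319996]
79.05
```

View pics/w9.png

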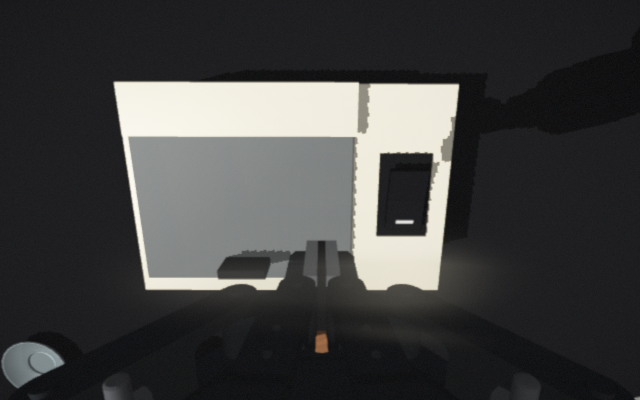

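The rocker slope is −0.21, so the switch is ON: the white-line half at (404,222) is down. The lid is still flat at its seated height, so I'm handing in.

```bash
python3 -c "
from station import manip
print(manip.job_done())"
```

```text
the job is handed in; nothing more can be done
None
```

I handed the job in at about 79 s: all four jars stand in the trough, the lid is flat under the lip, and the warmer is back on; the hand-in call returned no verdict, so success rests on my camera checks.

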